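# Set the pressure screw of the yellow peristaltic pump

## Task

Set the roller pressure on the pump with the yellow thumbscrew: turn that thumbscrew clockwise (seen from above) until it bottoms, then back it off one eighth of a turn and let go of it. Leave the blue and green thumbscrews on the other two pumps as they are.

Things in the scene. Friction and masses are not known exactly. Their poses are not given: they have to be found in the camera images.
- yellow_screw (a joint): Turn of the yellow thumbscrew, rad, growing clockwise seen from above. Bottoms on a hard stop at 1.80, other stop at 0; starts at 0.3 to 1.5; friction of 0.06 N m holds it where left. On its pump's metal top plate, 33 mm from the axis, a red line lies below the wing's striped end when bottomed; a black dot marks one eighth of a turn counter-clockwise from there.
- yellow_wing (a point): Grip point of the yellow thumbscrew, on its vertical axis, 143 mm above the bench. Its wing is an upright flat bar 46 mm long, 10 mm thick, 32 mm high (119 to 151 mm above the bench), a white stripe on top of one half. The point turns with the screw: x runs level along the wing to the striped end, y across its thickness, z up. A brass collar 24 mm wide lies just below the wing.
- blue_end (a point): Point at the striped end of the wing of the blue thumbscrew (21 mm from its axis, 143 mm up), same form as the yellow; not to be turned. Each screw stands in the middle of a white box-shaped pump fixed to the bench, 110 x 100 mm, flat top 102 mm up, with a band of the screw's colour round its foot and a dark rotor with three white rollers on one side.
- green_end (a point): The same point on the wing of the green thumbscrew, on the pump with the green band; not to be turned.

How it is judged:
On the way:
1. the yellow thumbscrew is turned clockwise until it bottoms (within 4 degrees of its stop) (value of joint yellow_screw above 1.73 rad), for 0.1 s.
At the end, for the whole second after the job is handed in: After bottoming, the yellow thumbscrew rests one eighth of a turn (45 degrees, give or take 12) back from its stop: joint between 0.80 and 1.23 rad (value of joint yellow_screw between 0.8 and 1.23 rad and velocity of joint yellow_screw between -0.05 and 0.05 rad/s); the robot touches nothing.
It fails at once if the blue thumbscrew is turned (its wing end moves more than 4 mm) (distance of blue_end from where it was at the start of the episode above 0.004 m).
It fails at once if the green thumbscrew is turned (its wing end moves more than 4 mm) (distance of green_end from where it was at the start of the episode above 0.004 m).
It also fails if it takes over 38 s, if anything falls off the work surface, if the arm or the gripper's body presses on something with over 40 N, if the wrist force passes 120 N, or if a joint passes its speed limit or range.

## Robot

A 7-joint arm with a two-finger parallel gripper is mounted at the origin on the work surface. World frame = base frame: x ahead of the robot, y to its left, z up, the work surface at z = 0. Lengths are in m, angles in rad, forces in N, time in s.
With the tool pointing down it reaches from about 0.425 to 0.95 m from the base axis. Payload 16.7 kg.
Tool frame: the origin (TCP) lies at the very end of the fingers, on their centre line; the grasp point (between the pads) lies 19 mm behind it; z points along the fingers, y is the line along which they close (so a half turn about z gives the same grasp; the last joint's range is limited). The gripper opens to 94 mm and grips with 3 to 60 N. Pads are 16 mm wide; open, the fingers measure 119 mm over their backs; the gripper's body (75 mm by 177 mm) begins 78 mm behind the grasp point.
Start: joints at [1.026, 0.426, 0.074, 1.606, -0.034, 1.111, -0.067], TCP at [0.26, -0.623, 0.205] pointing down, gripper open.
Joint ranges: [-2.85, 2.85], [-0.5, 2.14], [-1.23, 1.37], [0.21, 2.46], [-1.02, 4.16], [0.16, 2.05], [-2.73, 2.73]. Speed limits (rad/s): [1.89, 1.89, 2.39, 2.39, 3.01, 3.01, 3.01].

## Interface

Orientations are given as a unit quaternion [x, y, z, w].
In Python, from bench import * gives the robot as it stands.
- The arm moves only by the shell command python3 -m creep 'ROWS' [OPENING] [FORCE]. ROWS is JSON, a list of rows, each an object of numbers: "x", "y", "z": the shift along the tool's x, y, z in mm; "wx", "wy", "wz": the turn, a rotation vector about the tool's x, y, z in rad. A call has 1 to 12 rows; each row shifts and turns the commanded pose from where the row before left it, along the tool's axes as they then stand; what a row does not reach is not made up. A row lasts 1/8 s, in which the tool goes at most 62.5 mm and 10.7 degrees, less where a joint would pass 70% of its speed; a pose out of reach is approached as far as the arm can. A call with a gripper value outside its range is refused whole. OPENING is the gripper command: -1 is fully open, 1 is shut, values between are in proportion, set as the call begins (- or left out, the last holds). The fingers move at their own pace and stop on an object; FORCE is the grip in N (left out, the last holds). Time passes only in rows, so rows that do not move let the fingers close. It gives the time, the measured TCP pose, the force, the opening and the grip force at its end, in the units of the state.
- observe(): the state, without advancing time (a new reading comes with each control period).
- capture(name): name is "side" or "top" or "wrist"; returns (picture, depth): 480x640x3 uint8, red, green, blue; 480x640 float32, m along the optical axis (not along the pixel's ray), 0 where there is no reading.
- calibration(name): a dict with "K" (3x3 intrinsics, pixels), "k1" (the pictures are not rectified: a ray, as slopes to the right and down, at radius r is drawn at 1 + k1 r^2 times it, then the intrinsics apply), "camera_from_world" (4x4, takes a point from world to camera coordinates). Camera axes: x right, y down, z forward; pixel columns grow to the right and rows downward; lengths in m; the calibration is good to about 2 mm. A picture is of the moment at which its call begins: read the wrist's pose just before it. calibration takes no time and is no camera call; for the wrist camera it gives the pose at the moment of the call.
- close_job(): hands the job in; it is judged then, once.
The state is a dict: "time_s": time; "joint_positions": joint angles; "qvel": joint speeds; "effort": joint torques, N m; "position": TCP position; "orientation": TCP orientation; "ft_force": force on the tool from outside, world axes, zero at the start; "torque": the same for the moment, N m; "width": finger opening in m; "grip_force": force on a finger pad.
Only numpy, scipy, OpenCV 4.12 (cv2) and the standard library are available. Lean on these libraries where they do the work, as an engineer would, in place of code of your own. Each camera call takes 0.05 s, during which the arm holds its last target. There are 200 camera calls.

## Working session

There is one attempt and no reset: what is moved stays moved. The work goes in short steps, Python scripts to look and compute and a shell command to move; the robot and the scene stay as the last step left them, time stands still between calls to the robot, and variables do not carry over. Pictures are saved under pics/ and viewed, at most 10 in all, crops included, and the job is handed in when it is done.

```bash
mkdir -p pics; cat > h.py <<'E'
from bench import *
import numpy as np, cv2
def grab(n,fn):
    c=calibration(n); p,d=capture(n); np.savez('pics/'+fn+'.npz',p=p,d=d,K=c['K'],k1=c['k1'],T=c['camera_from_world'])
    cv2.imwrite('pics/'+fn+'.png',p[:,:,::-1]); return p,d,c
def load(fn):
    z=np.load('pics/'+fn+'.npz'); return z['p'],z['d'],dict(K=z['K'],k1=float(z['k1']),camera_from_world=z['T'])
def rays(c,uv):
    K=np.array(c['K'],float); uv=np.array(uv,float).reshape(-1,1,2)
    return cv2.undistortPoints(uv,K,np.array([c['k1'],0,0,0,0.])).reshape(-1,2)
def world(c,uv,depth=None,z=None):
    r=rays(c,uv); r=np.c_[r,np.ones(len(r))]; T=np.array(c['camera_from_world']); R,t=T[:3,:3],T[:3,3]
    o=-R.T@t; D=r@R
    s=(z-o[2])/D[:,2] if z is not None else np.array(depth)
    return o+D*np.reshape(s,(-1,1))
E
python3 - <<'E'
from h import *
p,d,c=grab('top','top1'); 
hsv=cv2.cvtColor(p,cv2.COLOR_RGB2HSV)
v,u=np.mgrid[0:480,0:640]
W=world(c,np.c_[u.ravel(),v.ravel()],d.ravel()).reshape(480,640,3)
for n,a,b in(('yellow',20,35),('green',45,80),('blue',100,125)):
    m=(hsv[...,0]>=a)&(hsv[...,0]<=b)&(hsv[...,1]>110)&(hsv[...,2]>60)&(W[...,2]>.11)&(W[...,2]<.17)&(d>0)
    if m.sum(): print(n,m.sum(),np.c_[u[m],v[m]].mean(0),np.median(W[m],0),W[m].min(0),W[m].max(0))
s=observe(); print(s['time_s'],s['position'],s['orientation'],s['width'])
E
```

```text
yellow 343 [335.51311953 217.06413994] [0.58750009 0.01853478 0.13520556] [ 0.49459895 -0.2808232   0.11604064] [0.59563512 0.25508567 0.15447138]
green 101 [197.54455446 254.4950495 ] [0.50235625 0.24078668 0.15177081] [0.48957127 0.22636005 0.14837131] [0.52060943 0.26363836 0.15490416]
blue 322 [301.68012422 152.75465839] [0.78271355 0.29653489 0.14228699] [ 0.49638715 -0.28876311  0.13027877] [0.80519761 0.3184963  0.15430854]
0.05 [ 0.25943917 -0.62268014  0.20482034] [ 9.80580002e-01  1.96118541e-01 -1.55107509e-04 -5.94936583e-04] 0.0939772506453338
```

View pics/top1.png

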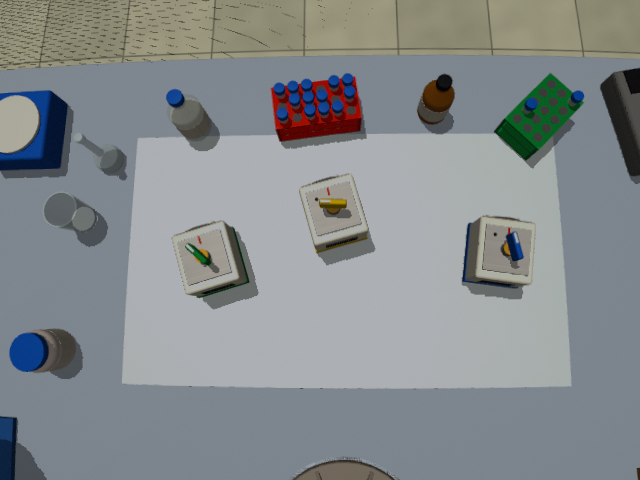

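The top picture shows the yellow pump in the middle (wing near pixel 333,203), with green at left (198,254) and blue at right (514,247). The red line is near (328,191) and the black dot near (317,199). I'll enlarge the yellow pump.

```bash
python3 - <<'E'
from h import *
p,d,c=load('top1')
cv2.imwrite('pics/crop1.png',cv2.resize(p[165:255,290:380,::-1],(600,600),interpolation=cv2.INTER_CUBIC)[:600])
hsv=cv2.cvtColor(p,cv2.COLOR_RGB2HSV)
m=((hsv[...,0]>=15)&(hsv[...,0]<=35)&(hsv[...,1]>110)).astype(np.uint8); m[:, :310]=0;m[:,360:]=0;m[:190]=0;m[225:]=0
v,u=np.nonzero(m); W=world(c,np.c_[u,v],d[v,u]); print(len(u))
k=(W[:,2]>.143)&(W[:,2]<.16); W=W[k]; print(k.sum(),np.c_[u,v][k].min(0),np.c_[u,v][k].max(0),W.mean(0),W.min(0),W.max(0))
print(world(c,[[328,191],[317,199]],z=.103))
print(world(c,[[321,202.5],[346,203.5],[333,203]],z=.151), world(c,[[333,210]],z=.115))
E
```

```text
265
141 [319 199] [346 205] [0.59078094 0.01634294 0.15050376] [ 0.58651788 -0.0029241   0.14308167] [0.59563512 0.04180306 0.15447138]
[[0.62243033 0.02795726 0.103     ]
 [0.60801927 0.04730352 0.103     ]]
[[ 0.58967291  0.03833714  0.151     ]
 [ 0.58774967 -0.00286412  0.151     ]
 [ 0.58871071  0.01853885  0.151     ]] [[0.5852405  0.01901729 0.115     ]]
```

View pics/crop1.png

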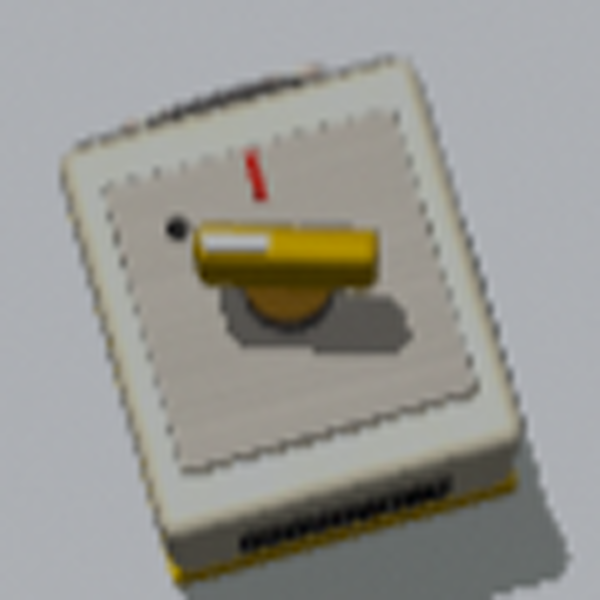

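The yellow axis is near (0.588, 0.018). The striped end points along about +87° yaw and the red line along about +16°, so it needs roughly 72° clockwise. I'm approaching on an arc to a hover.

```bash
python3 -m creep '[{"x":60,"y":-8,"z":-3,"wz":-0.093},{"x":60,"y":-8,"z":-3,"wz":-0.093},{"x":60,"y":-8,"z":-3,"wz":-0.093},{"x":60,"y":-8,"z":-3,"wz":-0.093},{"x":60,"y":-8,"z":-3,"wz":-0.093},{"x":60,"y":-8,"z":-3,"wz":-0.093},{"x":60,"y":-8,"z":-3,"wz":-0.093},{"x":60,"y":-8,"z":-3,"wz":-0.093},{"x":60,"y":-8,"z":-3,"wz":-0.093},{"x":60,"y":-8,"z":-3,"wz":-0.093},{"x":60,"y":-8,"z":-3,"wz":-0.093},{"x":40,"y":-5,"z":-3,"wz":-0.093}]' -1
python3 -m creep '[{},{}]'
python3 - <<'E'
from h import *
s=observe(); print(s['time_s'],s['position'],s['orientation'],s['joint_positions'])
grab('wrist','w1')
E
```

```text
0.05 [ 0.25943917 -0.62268014  0.20482034] [ 9.80580002e-01  1.96118541e-01 -1.55107509e-04 -5.94936583e-04] [ 1.0264834   0.42667413  0.07385105  1.60659314 -0.03411747  1.11081422
 -0.06707767]$[0]: bad value
$[0]: bad value
```

View pics/w1.png

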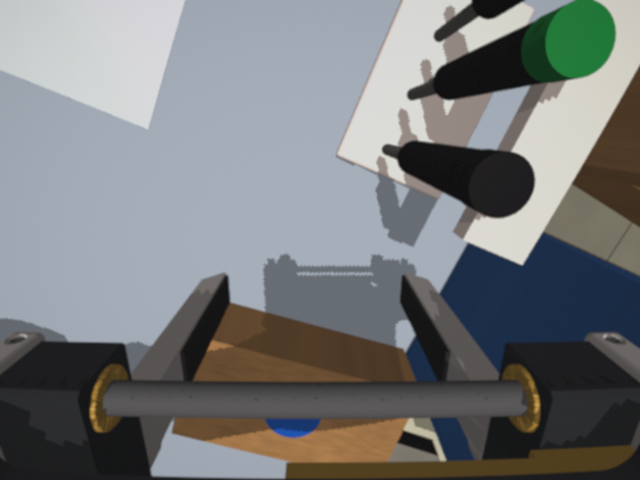

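The picture is still from the start pose: the arm hasn't moved because both calls were refused. The rows may need all six keys, so I'll test that.

```bash
python3 -m creep '[{"x":60,"y":-8,"z":-3,"wx":0,"wy":0,"wz":-0.093}]' -1; python3 -m creep --help | head -20
```

```text
time_s: 0.22
position: [0.3078, -0.5946, 0.2079]
orientation: [0.971, 0.239, -0.001, -0.0]
ft_force: [1.2, -0.0, -0.3]
width: 0.094
grip_force: 0.0invalid input: not JSON, or not a number
```

```bash
python3 -m creep '[{"x":60,"y":-8,"z":-3,"wx":0,"wy":0,"wz":-0.093},{"x":60,"y":-8,"z":-3,"wx":0,"wy":0,"wz":-0.093},{"x":60,"y":-8,"z":-3,"wx":0,"wy":0,"wz":-0.093},{"x":60,"y":-8,"z":-3,"wx":0,"wy":0,"wz":-0.093},{"x":60,"y":-8,"z":-3,"wx":0,"wy":0,"wz":-0.093},{"x":60,"y":-8,"z":-3,"wx":0,"wy":0,"wz":-0.093},{"x":60,"y":-8,"z":-3,"wx":0,"wy":0,"wz":-0.093},{"x":60,"y":-8,"z":-3,"wx":0,"wy":0,"wz":-0.093},{"x":60,"y":-8,"z":-3,"wx":0,"wy":0,"wz":-0.093},{"x":60,"y":-8,"z":-3,"wx":0,"wy":0,"wz":-0.093},{"x":20,"y":-5,"z":-3,"wx":0,"wy":0,"wz":-0.093},{"x":0,"y":0,"z":0,"wx":0,"wy":0,"wz":0}]'
python3 - <<'E'
from h import *
s=observe(); print(s['time_s'],s['position'],s['orientation'],s['joint_positions'])
grab('wrist','w2')
E
```

```text
time_s: 1.72
position: [0.6062, -0.067, 0.2415]
orientation: [0.727, 0.687, 0.0, -0.0]
ft_force: [-0.5, -0.0, -0.3]
width: 0.0939
grip_force: 0.0
1.725 [ 0.60616546 -0.06696918  0.24152982] [ 7.26955277e-01  6.86684770e-01  1.32886613e-04 -1.83468496e-04] [ 0.30755847  0.31572502 -0.37914841  1.69643538  0.12555354  1.15350591
 -0.16255233]
```

View pics/w2.png

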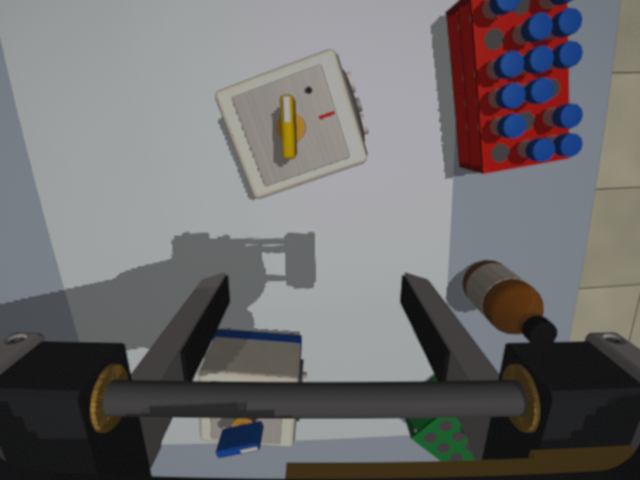

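The wrist picture shows the yellow wing from its striped end (287,95) to its plain end (289,158). The red line is at (327,116) and the dot at (308,90).

```bash
python3 - <<'E'
from h import *
p,d,c=load('w2')
hsv=cv2.cvtColor(p,cv2.COLOR_RGB2HSV)
v,u=np.mgrid[85:170,270:310]; u=u.ravel();v=v.ravel()
W=world(c,np.c_[u,v],d[v,u]); k=(W[:,2]>.147)&(W[:,2]<.156)&(d[v,u]>0)
P=W[k]; print(k.sum(),P.min(0),P.max(0),np.median(P[:,2]))
(cx,cy),sz,a=cv2.minAreaRect((P[:,:2]*1000).astype(np.float32)); print('rect',cx,cy,sz,a)
w=np.linalg.svd(P[:,:2]-P[:,:2].mean(0))[2][0]; print('yaw',np.degrees(np.arctan2(w[1],w[0])),P.mean(0))
ax=np.array([cx,cy])/1000
for q in ([327,116],[308,90]):
    X=world(c,[q],z=.102)[0]; e=X[:2]-ax; print(X,np.hypot(*e),np.degrees(np.arctan2(e[1],e[0])))
s=observe();from scipy.spatial.transform import Rotation as R
M=R.from_quat(s['orientation']).as_matrix();print('tool yaw',np.degrees(np.arctan2(M[1,0],M[0,0])),'shift tool mm',M.T@(np.r_[ax,.124]-s['position'])*1000)
E
```

```text
872 [ 0.58458948 -0.00373551  0.1470047 ] [0.59561592 0.0422349  0.15378249] 0.1509169368054027
rect 589.8640747070312 19.24608039855957 (46.01530838012695, 10.12736701965332) 87.95938873291016
yaw -92.00149313765661 [0.59011242 0.0199356  0.15081689]
[0.62096501 0.02665662 0.102     ] 0.03197161615445359 13.40218380445179
[0.60615224 0.04836934 0.102     ] 0.033368674968185366 60.78243011851888
tool yaw 86.51118836097478 shift tool mm [ 87.04147991 -21.57167761 117.33332812]
```

The wing measures 46 x 10 mm with its top at 151 mm, which matches the given sizes. Its axis is at (0.590, 0.019) and its yaw is 88°. I'll centre over it, then descend.

```bash
python3 -m creep '[{"x":44,"y":-10,"z":0,"wx":0,"wy":0,"wz":-0.025},{"x":43,"y":-12,"z":10,"wx":0,"wy":0,"wz":0},{"x":0,"y":0,"z":30,"wx":0,"wy":0,"wz":0},{"x":0,"y":0,"z":20,"wx":0,"wy":0,"wz":0},{"x":0,"y":0,"z":0,"wx":0,"wy":0,"wz":0}]' -0.2
python3 - <<'E'
from h import *
s=observe()
from scipy.spatial.transform import Rotation as R
M=R.from_quat(s['orientation']).as_matrix();print('tool yaw',np.degrees(np.arctan2(M[1,0],M[0,0])),'shift tool mm',M.T@(np.array([.5900,.0194,.124])-s['position'])*1000,s['torque'])
E
```

```text
time_s: 2.4
position: [0.5876, 0.0173, 0.18]
orientation: [0.721, 0.693, -0.001, -0.001]
ft_force: [-0.2, -0.4, 0.0]
width: 0.0569
grip_force: 0.0
tool yaw 87.79581980943128 shift tool mm [ 2.24496591  2.45481344 56.00745917] [-0.08099768 -0.07481907 -0.04712714]
```

```bash
python3 -m creep '[{"x":2,"y":2.4,"z":16,"wx":0,"wy":0,"wz":0},{"x":0,"y":0,"z":15,"wx":0,"wy":0,"wz":0},{"x":0,"y":0,"z":15,"wx":0,"wy":0,"wz":0},{"x":0,"y":0,"z":8,"wx":0,"wy":0,"wz":0},{"x":0,"y":0,"z":0,"wx":0,"wy":0,"wz":0}]'
python3 -m creep '[{"x":0,"y":0,"z":0,"wx":0,"wy":0,"wz":0},{"x":0,"y":0,"z":0,"wx":0,"wy":0,"wz":0},{"x":0,"y":0,"z":0,"wx":0,"wy":0,"wz":0},{"x":0,"y":0,"z":0,"wx":0,"wy":0,"wz":0},{"x":0,"y":0,"z":0,"wx":0,"wy":0,"wz":0}]' 1 20
python3 -c "
from h import *
s=observe();print(s['position'],s['orientation'],s['torque'],s['joint_positions'])"
```

```text
time_s: 3.02
position: [0.5906, 0.021, 0.1269]
orientation: [0.719, 0.695, -0.0, -0.0]
ft_force: [-0.2, -0.3, -0.3]
width: 0.0564
grip_force: 0.0
time_s: 3.65
position: [0.591, 0.021, 0.1276]
orientation: [0.719, 0.695, 0.0, 0.0]
ft_force: [11.6, -1.0, -1.2]
width: 0.0102
grip_force: 11.4
[0.59100926 0.02098129 0.12760324] [7.19402295e-01 6.94593619e-01 1.68457318e-04 1.19121998e-04] [-0.20445399 -3.23886666  0.074914  ] [ 0.1802031   0.40166558 -0.4071496   1.85079904  0.19471493  0.92766907
 -0.35039314]
```

Gripped, with a width of 10.2 mm. The side load says the axis is slightly farther +x, so I'll ease over by 1 mm and turn clockwise.

```bash
python3 -m creep '[{"x":0,"y":1,"z":0,"wx":0,"wy":0,"wz":0},{"x":0,"y":0,"z":0,"wx":0,"wy":0,"wz":0.12},{"x":0,"y":0,"z":0,"wx":0,"wy":0,"wz":0.12},{"x":0,"y":0,"z":0,"wx":0,"wy":0,"wz":0.12},{"x":0,"y":0,"z":0,"wx":0,"wy":0,"wz":0.12},{"x":0,"y":0,"z":0,"wx":0,"wy":0,"wz":0.12},{"x":0,"y":0,"z":0,"wx":0,"wy":0,"wz":0.12},{"x":0,"y":0,"z":0,"wx":0,"wy":0,"wz":0.12},{"x":0,"y":0,"z":0,"wx":0,"wy":0,"wz":0.12},{"x":0,"y":0,"z":0,"wx":0,"wy":0,"wz":0.12},{"x":0,"y":0,"z":0,"wx":0,"wy":0,"wz":0}]'
cat > st.py <<'E'
from h import *
from scipy.spatial.transform import Rotation as R
s=observe();M=R.from_quat(s['orientation']).as_matrix();print(s['time_s'],'tool yaw',np.degrees(np.arctan2(M[1,0],M[0,0])),s['torque'],s['joint_positions'][6])
E
python3 st.py
```

```text
time_s: 5.03
position: [0.5928, 0.02, 0.1276]
orientation: [0.974, 0.225, 0.001, 0.001]
ft_force: [5.6, -5.1, -2.9]
width: 0.01
grip_force: 20.0
5.025 tool yaw 25.962264186805395 [-1.2594457  -1.38533561 -0.04785484] -1.3382846759796314
```

```bash
for i in 1; do python3 -m creep '[{"x":0,"y":0,"z":0,"wx":0,"wy":0,"wz":0.08},{"x":0,"y":0,"z":0,"wx":0,"wy":0,"wz":0.05},{"x":0,"y":0,"z":0,"wx":0,"wy":0,"wz":0}]'; python3 st.py;  python3 -m creep '[{"x":0,"y":0,"z":0,"wx":0,"wy":0,"wz":0.06},{"x":0,"y":0,"z":0,"wx":0,"wy":0,"wz":0},{"x":0,"y":0,"z":0,"wx":0,"wy":0,"wz":0}]'; python3 st.py; python3 -m creep '[{"x":0,"y":0,"z":0,"wx":0,"wy":0,"wz":0.06},{"x":0,"y":0,"z":0,"wx":0,"wy":0,"wz":0},{"x":0,"y":0,"z":0,"wx":0,"wy":0,"wz":0}]'; python3 st.py; done
```

```text
time_s: 5.4
position: [0.5929, 0.0198, 0.1276]
orientation: [0.987, 0.161, 0.001, 0.001]
ft_force: [6.5, -6.3, -3.3]
width: 0.0101
grip_force: 20.0
5.4 tool yaw 18.566137421622066 [-1.40098109 -1.51008339 -0.07826977] -1.4562461168448237
time_s: 5.78
position: [0.5929, 0.0197, 0.1276]
orientation: [0.991, 0.132, 0.001, 0.001]
ft_force: [6.5, -5.8, -4.0]
width: 0.0098
grip_force: 20.0
5.775 tool yaw 15.186617326230738 [-1.38751864 -1.52203333  0.23984498] -1.510222312156523
time_s: 6.15
position: [0.593, 0.0197, 0.1276]
orientation: [0.995, 0.102, 0.001, 0.001]
ft_force: [6.0, -5.5, -4.3]
width: 0.0106
grip_force: 20.9
6.15 tool yaw 11.766085922653385 [-1.41729387 -1.56814279  0.39928793] -1.5649836733415303
```

The moment about z jumped at a yaw of about 16°, which agrees with the red line, so the screw has bottomed. Now I'll back off 0.85 rad (tool yaw to about 60.5°) and release.

```bash
python3 -m creep '[{"x":0,"y":0,"z":0,"wx":0,"wy":0,"wz":-0.12},{"x":0,"y":0,"z":0,"wx":0,"wy":0,"wz":-0.12},{"x":0,"y":0,"z":0,"wx":0,"wy":0,"wz":-0.12},{"x":0,"y":0,"z":0,"wx":0,"wy":0,"wz":-0.12},{"x":0,"y":0,"z":0,"wx":0,"wy":0,"wz":-0.12},{"x":0,"y":0,"z":0,"wx":0,"wy":0,"wz":-0.12},{"x":0,"y":0,"z":0,"wx":0,"wy":0,"wz":-0.13},{"x":0,"y":0,"z":0,"wx":0,"wy":0,"wz":0},{"x":0,"y":0,"z":0,"wx":0,"wy":0,"wz":0}]'; python3 st.py
python3 -m creep '[{"x":0,"y":0,"z":0,"wx":0,"wy":0,"wz":0},{"x":0,"y":0,"z":0,"wx":0,"wy":0,"wz":0},{"x":0,"y":0,"z":0,"wx":0,"wy":0,"wz":0},{"x":0,"y":0,"z":0,"wx":0,"wy":0,"wz":0}]' -0.3
python3 -m creep '[{"x":0,"y":0,"z":-20,"wx":0,"wy":0,"wz":0},{"x":0,"y":0,"z":-40,"wx":0,"wy":0,"wz":0},{"x":0,"y":0,"z":-40,"wx":0,"wy":0,"wz":0},{"x":-50,"y":0,"z":-10,"wx":0,"wy":0,"wz":0},{"x":-50,"y":0,"z":0,"wx":0,"wy":0,"wz":0},{"x":0,"y":0,"z":0,"wx":0,"wy":0,"wz":0},{"x":0,"y":0,"z":0,"wx":0,"wy":0,"wz":0}]'; python3 -c "
from h import *
grab('wrist','w3')"
```

```text
time_s: 7.28
position: [0.5921, 0.0209, 0.1276]
orientation: [0.865, 0.502, 0.0, 0.0]
ft_force: [2.0, -0.9, -0.2]
width: 0.0098
grip_force: 20.0
7.275 tool yaw 60.31309342114687 [-0.18124482 -0.54964547  0.04434694] -0.7905467042110077
time_s: 7.78
position: [0.5918, 0.021, 0.1275]
orientation: [0.864, 0.504, -0.0, -0.0]
ft_force: [-0.6, -0.0, 0.3]
width: 0.0463
grip_force: 0.0
time_s: 8.65
position: [0.5428, -0.0657, 0.2377]
orientation: [0.864, 0.504, 0.0, -0.0]
ft_force: [1.2, -0.1, -0.2]
width: 0.0606
grip_force: 0.0
```

View pics/w3.png

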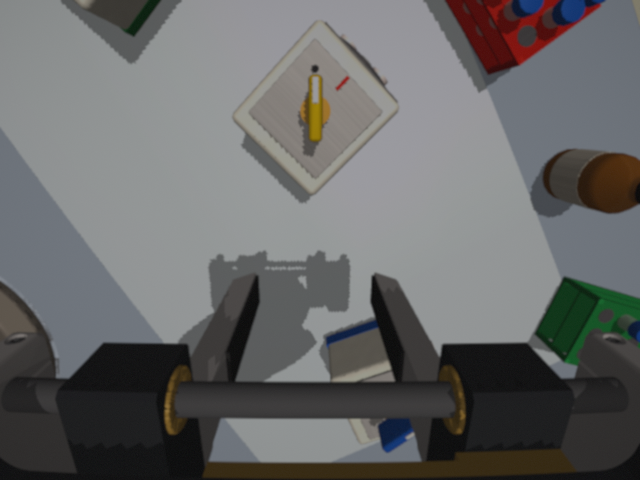

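The wing (315,75 to 316,140) points its striped end straight at the black dot (315,69), and the gripper is clear of it. One numeric check, then I'll hand in.

```bash
python3 - <<'E'
from h import *
p,d,c=load('w3')
v,u=np.mgrid[65:150,295:335]; u=u.ravel();v=v.ravel()
W=world(c,np.c_[u,v],d[v,u]); k=(W[:,2]>.147)&(W[:,2]<.156)
P=W[k]; (cx,cy),sz,a=cv2.minAreaRect((P[:,:2]*1000).astype(np.float32)); w=np.linalg.svd(P[:,:2]-P[:,:2].mean(0))[2][0]
print(cx,cy,sz,'yaw',np.degrees(np.arctan2(w[1],w[0]))%180)
yaw=np.degrees(np.arctan2(w[1],w[0]))%180
for q in ([342.5,83],[315,69]):
    e=world(c,[q],z=.102)[0][:2]-np.array([cx,cy])/1000; print(np.hypot(*e),np.degrees(np.arctan2(e[1],e[0])))
if abs(yaw-60)<5: print(close_job())
E
```

```text
589.9771118164062 19.507781982421875 (44.926055908203125, 9.855950355529785) yaw 60.248941557632435
0.03185861201089255 15.10867209830696
0.03308398638961863 60.298310540045016
the job is handed in; nothing more can be done
None
```

The yellow thumbscrew was turned clockwise until it bottomed, then backed off about 45° so its striped end sits over the black dot, and released; the blue and green screws were not touched, and the job is handed in (verdict not shown).

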